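# Open the washed sample cells to dry and bin their bungs

### The job

The glass sample cells in the weighted stand were stoppered wet and must stand open overnight to dry. Pull the blue tilt-out bin open, rock each snap-in rubber bung that sits in a cell side to side while easing it straight up until it is out (a plain pull only lifts the stand, which must stay standing on the bench), and put these bungs and the one already standing loose on the bench into the bin's pocket; then push the bin fully shut, with the oil bottle still standing.

Things in the scene. Friction and masses are not known exactly. Their poses are not given: they have to be found in the camera images.
- stand: Loose weighted stand, 2 kg: dark steel foot 84 x 156 x 12 mm, wooden deck 52 x 150 mm, its top 83 mm up; three square glass cells in a row along its y axis, 46 mm apart, each ending in a pale snap collar (30 mm along x, 25 mm along y) whose rim is 106 mm above the bench. Origin: centre of the foot's underside, z up. It rests by weight alone: 10 to 19 N of upward pull tips or lifts it.
- bung_a: Dark red rubber bung, 30 g: flange 28 x 25 x 4 mm; above it a square grip 18 x 18 mm, from 4 to 28 mm above the origin; below it a plug 15 x 18 mm, 16 mm long, with two snap beads across each x face. Origin: middle of the flange's underside; z towards the grip; x and y as the stand's when fitted. If present it sits in the cell at y = +46 mm of the stand, flange on the rim. May be absent.
- bung_b: The same kind of bung; if present, fitted in the middle cell (y = 0 of the stand). How they hold: two spring lips in the collar catch the beads at the x faces, so a straight pull lifts the stand first. Rocked about its y axis 0.25 rad to each side (pivot 5 mm below the flange) under a light upward pull, the beads pass the lips one side at a time; it is free 16 mm up. Ease off if the stand rises.
- bung_c: The same kind of bung; if present, fitted in the cell at y = -46 mm of the stand.
- bung_d: The same kind of bung, already pulled, standing loose on its plug on the bench (origin 16 mm above the bench, grip upwards).
- bin_case: Plywood case of the tilt-out bin, screwed to the bench: 132 mm wide (y), 106 mm deep (x), roof 124 mm above the bench. Origin: at bench height under the middle of its front edge; +x runs into the case, its open front looks along -x, towards the robot.
- flap (a joint): Angle of the bin's blue flap, hinged along its lower front edge: 0 shut, grows as its top tilts out towards -x of the case, 0.80 rad at most. Stiff hinge: it stays where it is left; about 3 N at the tab moves it.
- flap_hinge (a point): Middle of the flap's hinge line, 8 mm above the bench; its axes turn with the flap: z up along the inner face of the flap when shut, x into the pocket, y along the hinge.
- flap_tab (a point): Top middle of the pull tab on the flap: the tab is 8 mm thick (x), 70 mm wide (y), its top is 156 mm from the hinge along the flap, and it stands 40 mm above the case's roof when shut, so it can be pinched from above. The flap below the tab is 8 mm thick and 132 mm wide.
- pocket (a point): Middle of the floor of the white pocket behind the flap; axes as flap_hinge's. Inside it reaches from the flap (x = -40 mm) to its back wall (x = +38 mm), 102 mm wide (y); back wall 58 mm tall, sides 60 mm, by the flap 95 mm. With the flap tilted out 0.6 rad or more its mouth is open from above, in front of the case.
- oil_bottle: Pale bottle of painting oil, 67 mm wide, 193 mm tall, standing on the bench (the nearer of two); origin at the centre of its underside, z up. Must not be knocked over.
Not all that is in view belongs to the job. Leave any green look-alike of the bung_d alone.

How it is judged:
On the way, in this order (a step that is already met when the one before it is completed fails the run):
1. the tilt-out bin is pulled well open (value of joint flap above 0.45 rad), for 0.2 s.
2. every bung lies in the bin's pocket (x of bung_a in the frame of pocket between -0.042 and 0.042 m and y of bung_a in the frame of pocket between -0.054 and 0.054 m and z of bung_a in the frame of pocket between -0.002 and 0.09 m and x of bung_b in the frame of pocket between -0.042 and 0.042 m and y of bung_b in the frame of pocket between -0.054 and 0.054 m and z of bung_b in the frame of pocket between -0.002 and 0.09 m and x of bung_c in the frame of pocket between -0.042 and 0.042 m and y of bung_c in the frame of pocket between -0.054 and 0.054 m and z of bung_c in the frame of pocket between -0.002 and 0.09 m and x of bung_d in the frame of pocket between -0.042 and 0.042 m and y of bung_d in the frame of pocket between -0.054 and 0.054 m and z of bung_d in the frame of pocket between -0.002 and 0.09 m), for 0.3 s.
At the end, for the whole second after the job is handed in: Every bung lies released and at rest inside the bin's pocket, the flap is shut to within 0.05 rad, and the stand is standing on the bench with its cells open (all of step 2 and linear speed of each of bung_a, bung_b, bung_c, bung_d below 0.03 m/s and value of joint flap below 0.05 rad and height (world z) of stand below 0.005 m and angle between stand's own z axis and vertical below 0.05 rad); the robot touches nothing.
It fails at once if the stand is lifted more than 15 mm off the bench or tipped by more than 0.25 rad (height (world z) of stand above 0.015 m or angle between stand's own z axis and vertical above 0.25 rad).
It fails at once if the oil bottle is knocked over (angle between oil_bottle's own z axis and vertical above 0.6 rad).
Of bung_a, bung_b, bung_c only 2 to 3 are there at a start; the rules pass over those that are not, and their reading is None.
At some moment in a run one of bung_d may be knocked a few centimetres aside while the robot is not near it.
Once in a run the grip may slacken for a moment while it holds something.
It also fails if it takes over 210 s, if anything falls off the work surface, if the arm or the gripper's body presses on something with over 40 N, if the wrist force passes 120 N, or if a joint passes its speed limit or range.

### The arm

A 6-joint arm with a two-finger parallel gripper is mounted at the origin on a cart in front of the work surface, level with it; the furniture and walls round the work are solid. World frame = base frame: x ahead of the robot, y to its left, z up, the work surface at z = 0. Lengths are in m, angles in rad, forces in N, time in s.
With the tool pointing down it reaches from about 0.35 to 0.975 m from the base axis. Payload 4.9 kg.
Tool frame: the origin (TCP) lies at the very end of the fingers, on their centre line; the grasp point (between the pads) lies 19 mm behind it; z points along the fingers, x is the direction in which the jaws open and shut, and the axes are right-handed (so a half turn about z gives the same grasp; the last joint's range is limited). The gripper opens to 85 mm and grips with 20 to 120 N. Pads are 22 mm wide; open, the fingers measure 114 mm over their backs; the gripper's body (76 mm by 85 mm) begins 54 mm behind the grasp point. The pads swing forward as they close: fully open they stand 13 mm farther back than shut.
Start: joints at [1.122, 0.053, 1.613, -0, 1.476, -0.119], TCP at [0.202, 0.591, 0.231] pointing down, gripper open.
Joint ranges: [-3.01, 3.01], [-1.01, 2.22], [0.06, 2.58], [-1.02, 4.17], [0.09, 2.62], [-3.14, 3.14]. Speed limits (rad/s): [2.57, 2.57, 3.14, 3.14, 3.14, 3.14].

### API

Orientations are given as a unit quaternion [w, x, y, z].
In Python, from plant import manip, imaging gives the robot as it stands.
- The arm moves only by the shell command python3 -m pendant 'ROWS'. ROWS is JSON, a list that holds one entry, the list of rows, each a list of 7 numbers: the turn, a rotation vector about the world's x, y, z in units of pi rad (1.0 is pi rad), then the shift along the world's x, y, z in units of 250 mm (1.0 is 250 mm), then the opening, from 0 (shut) to 1 (fully open). In form: [[[ax, ay, az, tx, ty, tz, claw], ...]]. A call has 1 to 20 rows; each row shifts and turns the commanded pose from where the row before left it; what a row does not reach is not made up. A row lasts 1/8 s, in which the tool goes at most 62.5 mm and 10.7 degrees, less where a joint would pass 70% of its speed; a pose out of reach is approached as far as the arm can. A call with a number of a shift or a turn outside -1 to 1 is refused whole. A call with a gripper value outside its range is refused whole. The fingers move at their own pace and stop on an object; the grip force is fixed at half the most. Time passes only in rows, so rows that do not move let the fingers close. It gives the time, the measured TCP pose, the force and the opening at its end, in the units of the state.
- manip.state(): the state, without advancing time (a new reading comes with each control period).
- imaging.grab_frame(name): name is "scene" or "top" or "wrist"; returns a dict with "frame" (420x560x3 uint8, blue, green, red), "mtx" (3x3 intrinsics, pixels), "k1" (the pictures are not rectified: a ray, as slopes to the right and down, at radius r is drawn at 1 + k1 r^2 times it, then the intrinsics apply), "world_to_cam" (4x4, takes a point from world to camera coordinates). Camera axes: x right, y down, z forward; pixel columns grow to the right and rows downward; lengths in m; the calibration is good to about 2 mm. A picture is of the moment at which its call begins. There is no depth.
- manip.job_done(): hands the job in, once; it reports no verdict.
The state is a dict: "time": time; "joint_pos": joint angles; "joint_vel": joint speeds; "joint_efforts": joint torques, N m; "tool_pos": TCP position; "tool_rot": TCP orientation; "contact_force": force on the tool from outside, world axes, zero at the start; "ft_torque": the same for the moment, N m; "gripper_width": opening from 0.0 (shut) to 1.0 (fully open).
Only numpy, scipy, OpenCV 4.12 (cv2) and the standard library are available. Lean on these libraries where they do the work, as an engineer would, in place of code of your own. Each camera call takes 0.05 s, during which the arm holds its last target. There are 200 camera calls.

## Working session

There is one attempt and no reset: what is moved stays moved. The work goes in short steps, Python scripts to look and compute and a shell command to move; the robot and the scene stay as the last step left them, time stands still between calls to the robot, and variables do not carry over. Pictures are saved under pics/ and viewed, about 12 in all and at most 16, crops included, and the job is handed in when it is done.

```bash
mkdir -p pics; ls
cat > h.py <<'E'
import numpy as np, cv2, json
from plant import manip, imaging
def grab(n,save=None):
    d=imaging.grab_frame(n)
    if save: cv2.imwrite('pics/'+save,d['frame'])
    return d
def ray(d,u,v):
    K=np.array(d['mtx']);T=np.array(d['world_to_cam'])
    x=(u-K[0,2])/K[0,0];y=(v-K[1,2])/K[1,1]
    rd=np.hypot(x,y);r=rd
    for _ in range(30): r=rd/(1+d['k1']*r*r)
    s=r/rd if rd>0 else 1
    R=T[:3,:3];o=-R.T@T[:3,3]
    w=R.T@np.array([x*s,y*s,1]);return o,w
def onz(d,u,v,z):
    o,w=ray(d,u,v);return o+w*(z-o[2])/w[2]
def proj(d,p):
    K=np.array(d['mtx']);T=np.array(d['world_to_cam'])
    c=T[:3,:3]@np.array(p)+T[:3,3];x,y=c[:2]/c[2];f=1+d['k1']*(x*x+y*y)
    return K[0,0]*x*f+K[0,2],K[1,1]*y*f+K[1,2]
E
python3 - <<'E'
from h import *
s=grab('scene');t=grab('top')
cv2.imwrite('pics/scene.png',s['frame']);cv2.imwrite('pics/top.png',t['frame'])
for d in(s,t):
    T=np.array(d['world_to_cam']);print((-T[:3,:3].T@T[:3,3]).round(3),T[:3,:3].round(2).tolist(),d['k1'])
print(manip.state())
E
```

```text
pics
[ 0.022 -0.934  0.546] [[0.8, -0.6, 0.0], [-0.28, -0.38, -0.88], [0.53, 0.7, -0.48]] 0.04133467463731714
[ 0.41  -0.281  1.024] [[0.01, -1.0, 0.03], [-0.99, -0.02, -0.1], [0.1, -0.03, -0.99]] -0.028893526289770242
{'time': 0.1, 'joint_pos': array([ 1.12198355e+00,  5.32857953e-02,  1.61414870e+00, -1.53289483e-05,
        1.47601149e+00, -1.18999961e-01]), 'joint_vel': array([ 1.34265031e-03, -8.74748685e-04, -5.31052122e-03,  9.60496792e-04,
       -2.01360756e-03,  7.88162986e-05]), 'joint_efforts': array([-5.85055914e-04, -3.94905639e+01, -3.71361530e+01, -2.08722377e-04,
        3.91929148e-03,  3.05360686e-05]), 'tool_pos': array([0.20217357, 0.59080169, 0.23019387]), 'tool_rot': array([ 4.52169712e-04,  8.13591857e-01,  5.81435664e-01, -8.08894072e-04]), 'contact_force': array([-0.35439292,  1.06255086,  0.95364695]), 'ft_torque': array([-0.03695508,  0.02763664, -0.05487093]), 'gripper_width': 1.0005523283783748}
```

View pics/scene.png

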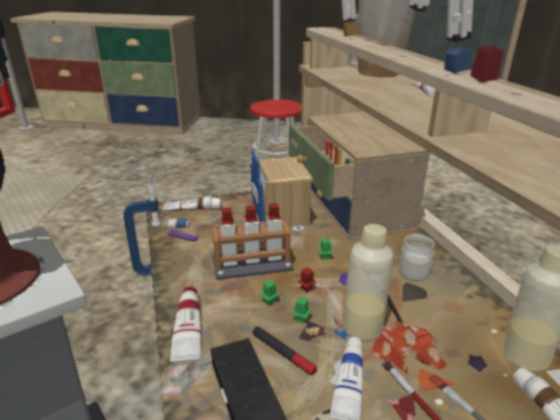

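View pics/top.png

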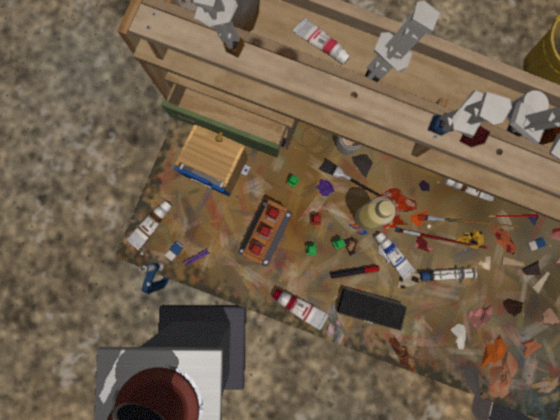

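Three fitted dark-red bungs at top-view (272,212), (267,228) and (260,243). The loose red one is at (316,218). Look-alikes to leave are green at (293,180), (311,249) and (338,243). The blue flap is at (201,180) and the oil bottle at (378,212).

Run:
```python
from h import *
t=grab('top');s=grab('scene')
def blobs(d,lo,hi,roi,mina=15,k=0):
    hsv=cv2.cvtColor(d['frame'],cv2.COLOR_BGR2HSV)
    m=cv2.inRange(hsv,lo,hi)
    if lo[0]==0: m|=cv2.inRange(hsv,(170,lo[1],lo[2]),(180,255,255))
    x0,y0,x1,y1=roi;mm=np.zeros_like(m);mm[y0:y1,x0:x1]=m[y0:y1,x0:x1]
    cs=cv2.findContours(mm,0,2)[0]
    return [c for c in cs if cv2.contourArea(c)>mina]
P=[]
for c in blobs(t,(0,150,40),(6,255,255),(235,195,330,265)):
    (u,v),wh,a=cv2.minAreaRect(c);print('red',round(u),round(v),np.round(wh,1),round(a),onz(t,u,v,.134)[:2].round(3),onz(t,u,v,.04)[:2].round(3))
for c in blobs(t,(100,150,40),(125,255,255),(160,150,245,205),60):
    r=cv2.minAreaRect(c);b=cv2.boxPoints(r);print('blue',r)
    for q in b: print(q.round(),onz(t,*q,.164)[:2].round(3),onz(t,*q,.05)[:2].round(3))
for c in blobs(s,(0,150,40),(6,255,255),(200,190,330,300)):
    M=cv2.boundingRect(c);print('scene red',M)
crop=t['frame'][140:270,130:350];cv2.imwrite('pics/c1.png',cv2.resize(crop,None,fx=3.6,fy=3.6,interpolation=2))
crop=s['frame'][140:320,150:350];cv2.imwrite('pics/c2.png',cv2.resize(crop,None,fx=3.3,fy=3.3,interpolation=2))
print(onz(t,378,210,.19))
```

```text
red 256 248 [11.2  9.8] 27 [ 0.412 -0.248] [ 0.412 -0.244]
red 264 230 [11.2  9.8] 23 [ 0.454 -0.267] [ 0.458 -0.266]
red 316 219 [10.  9.] 90 [ 0.481 -0.384] [ 0.488 -0.395]
red 273 213 [10.7  9.4] 27 [ 0.493 -0.285] [ 0.502 -0.285]
blue ((201.36585998535156, 180.2073211669922), (59.925323486328125, 4.400111198425293), 24.775142669677734)
[173. 170.] [ 0.584 -0.061] [ 0.607 -0.032]
[175. 166.] [ 0.593 -0.065] [ 0.618 -0.036]
[229. 191.] [ 0.539 -0.188] [ 0.556 -0.176]
[228. 195.] [ 0.53  -0.184] [ 0.545 -0.171]
scene red (299, 268, 15, 23)
scene red (222, 208, 11, 15)
scene red (245, 206, 12, 15)
scene red (268, 203, 12, 16)
[ 0.49833531 -0.51447645  0.19      ]
```

View pics/c1.png

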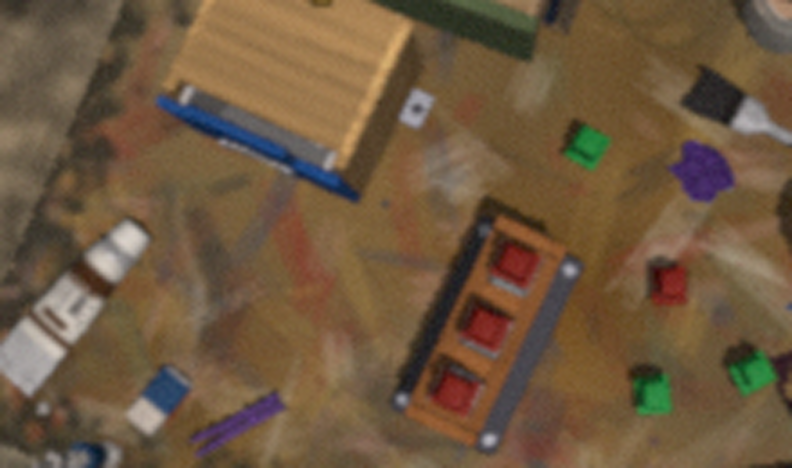

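View pics/c2.png

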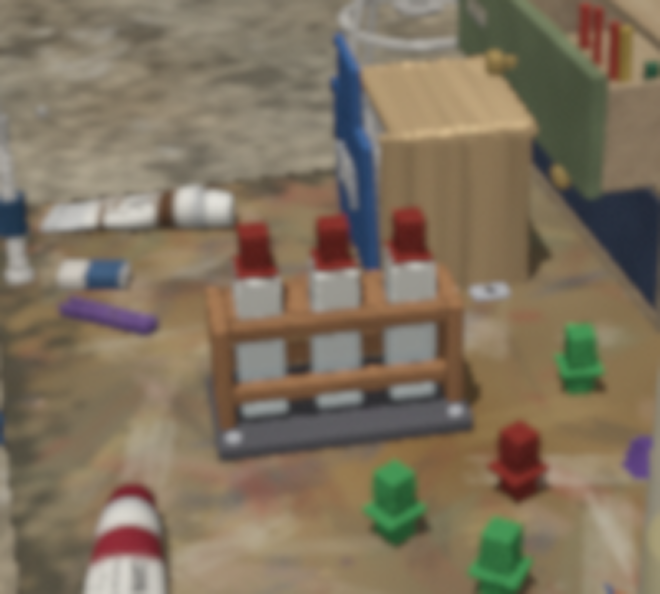

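All three cells are stoppered. Loose red bung_d stands at top-view (316,219), well apart from the greens. The flap runs along about (0.41,0.91) and the stand is aligned with it. I'll move above the flap tab.

```bash
python3 -m pendant '[[[0,0,-0.033,0.09,-0.178,0.0125,1],[0,0,-0.033,0.09,-0.178,0.0125,1],[0,0,-0.033,0.09,-0.178,0.0125,1],[0,0,-0.033,0.09,-0.178,0.0125,1],[0,0,-0.033,0.09,-0.178,0.0125,1],[0,0,-0.033,0.09,-0.178,0.0125,1],[0,0,-0.033,0.09,-0.178,0.0125,1],[0,0,-0.033,0.09,-0.178,0.0125,1],[0,0,-0.033,0.09,-0.178,0.0125,1],[0,0,-0.033,0.09,-0.178,0.0125,1],[0,0,-0.033,0.09,-0.178,0.0125,1],[0,0,-0.033,0.09,-0.178,0.0125,1],[0,0,-0.033,0.09,-0.178,0.0125,1],[0,0,-0.033,0.09,-0.178,0.0125,1],[0,0,-0.033,0.09,-0.178,0.0125,1],[0,0,-0.033,0.09,-0.178,0.0125,1],[0,0,0,0,0,0,1],[0,0,0,0,0,0,1]]]'
python3 - <<'E'
from h import *
w=grab('wrist','w1.png');s=manip.state()
from scipy.spatial.transform import Rotation as R
q=s['tool_rot'];print(s['tool_pos'],R.from_quat([q[1],q[2],q[3],q[0]]).as_matrix().round(3),s['joint_pos'].round(2))
m=cv2.inRange(cv2.cvtColor(w['frame'],cv2.COLOR_BGR2HSV),(100,130,40),(125,255,255))
for c in cv2.findContours(m,0,2)[0]:
    if cv2.contourArea(c)>200:
        r=cv2.minAreaRect(c);print(r);b=cv2.boxPoints(r)
        for p in b: print(p.round(),onz(w,*p,.164)[:2].round(4))
E
```

```text
time: 2.45
tool_pos: [0.5621, -0.1203, 0.2808]
tool_rot: [-0.0, 0.978, -0.207, -0.001]
contact_force: [-1.2, -0.2, -0.1]
gripper_width: 0.999
[ 0.5619973  -0.11988395  0.28102118] [[ 0.914 -0.405 -0.001]
 [-0.405 -0.914  0.001]
 [-0.001 -0.    -1.   ]] [-0.34 -0.09  1.67  0.    1.56  0.08]
((284.9217529296875, 200.02255249023438), (82.03448486328125, 5.328027725219727), 89.18154907226562)
[282. 159.] [ 0.5771 -0.0896]
[287. 159.] [ 0.5808 -0.0911]
[288. 241.] [ 0.5551 -0.152 ]
[283. 241.] [ 0.5512 -0.1503]
```

View pics/w1.png

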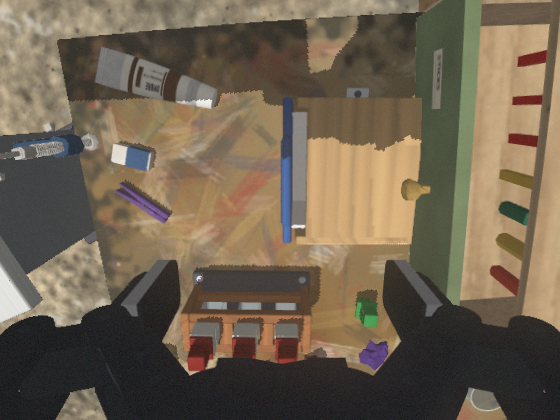

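The wrist view shows the blue flap edge-on at columns 282–292, rows 97–243. Behind it are the grey pocket rim and the case roof. The stand's three bungs are at the bottom, around row 345.

Run:
```python
from h import *
w=grab('wrist')
f=w['frame'];hsv=cv2.cvtColor(f,cv2.COLOR_BGR2HSV)
m=cv2.inRange(hsv,(100,110,15),(128,255,255));m[:90]=0;m[250:]=0;m[:,:270]=0;m[:,310:]=0
for v in range(92,250,6):
    c=np.flatnonzero(m[v]);print(v,c.min() if len(c) else 0,c.max() if len(c) else 0,end=' | ')
T=np.array(w['world_to_cam']);print('\ncam',-T[:3,:3].T@T[:3,3])
tool=np.array(manip.state()['tool_pos']);ex=np.array([.914,-.405,0]);ey=np.array([.405,.914,0])
for z in(.132,.164):
  for u,v in((282,170),(287,170),(292,170),(287,97),(287,243)):
    p=onz(w,u,v,z)-tool;print(z,u,v,'dx %.1f dy %.1f mm'%(p@ex*1e3,p@ey*1e3))
cv2.imwrite('pics/c3.png',cv2.resize(f[85:255,250:330],None,fx=3.5,fy=3.5,interpolation=2))
```

```text
92 0 0 | 98 0 0 | 104 287 291 | 110 288 288 | 116 0 0 | 122 0 0 | 128 0 0 | 134 0 0 | 140 0 0 | 146 0 0 | 152 0 0 | 158 282 289 | 164 282 289 | 170 282 290 | 176 282 289 | 182 282 289 | 188 282 289 | 194 282 289 | 200 282 289 | 206 282 289 | 212 282 289 | 218 282 289 | 224 283 289 | 230 284 289 | 236 284 290 | 242 0 0 | 248 0 0 | 
cam [ 0.59041583 -0.05803871  0.42382141]
0.132 282 170 dx 1.7 dy 20.4 mm
0.132 287 170 dx 6.0 dy 20.5 mm
0.132 292 170 dx 10.3 dy 20.5 mm
0.132 287 97 dx 5.7 dy 80.4 mm
0.132 287 243 dx 6.3 dy -46.3 mm
0.164 282 170 dx 1.6 dy 25.6 mm
0.164 287 170 dx 5.4 dy 25.6 mm
0.164 292 170 dx 9.2 dy 25.6 mm
0.164 287 97 dx 5.2 dy 79.0 mm
0.164 287 243 dx 5.7 dy -33.7 mm
```

View pics/c3.png

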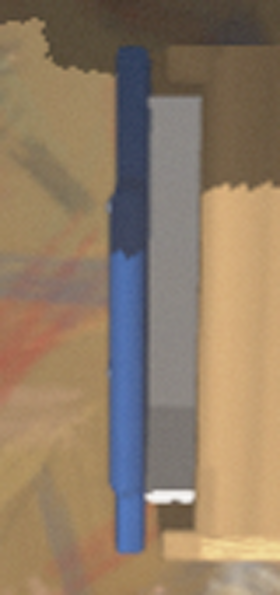

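```bash
python3 -m pendant '[[[0,0,0,0.042,0.051,0,1],[0,0,0,0,0,-0.15,1],[0,0,0,0,0,-0.15,1],[0,0,0,0,0,-0.15,1],[0,0,0,0,0,-0.12,1],[0,0,0,0,0,0,1],[0,0,0,0,0,0,0.5],[0,0,0,0,0,0,0],[0,0,0,0,0,0,0],[0,0,0,0,0,0,0],[0,0,0,0,0,0,0],[0,0,0,0,0,0,0]]]'
```

```text
time: 4.05
tool_pos: [0.574, -0.1084, 0.1397]
tool_rot: [0.0, 0.978, -0.207, 0.002]
contact_force: [2.6, -1.4, 1.3]
gripper_width: 0.083
```

```bash
python3 -m pendant '[[[-0.0065,-0.0145,0,-0.024,0.0108,-0.001,0],[-0.0065,-0.0145,0,-0.024,0.0108,-0.002,0],[-0.0065,-0.0145,0,-0.0237,0.0107,-0.003,0],[-0.0065,-0.0145,0,-0.0237,0.0107,-0.0045,0],[-0.0065,-0.0145,0,-0.0233,0.0105,-0.006,0],[-0.0065,-0.0145,0,-0.023,0.0103,-0.007,0],[-0.0065,-0.0145,0,-0.0226,0.0102,-0.0085,0]]]'
python3 -m pendant '[[[-0.0065,-0.0145,0,-0.0222,0.01,-0.0095,0],[-0.0065,-0.0145,0,-0.0219,0.0098,-0.011,0],[-0.0065,-0.0145,0,-0.0215,0.0097,-0.0125,0],[-0.0065,-0.0145,0,-0.0208,0.0093,-0.013,0],[-0.0065,-0.0145,0,-0.02,0.009,-0.0145,0],[-0.0065,-0.0145,0,-0.0197,0.0089,-0.015,0],[-0.0065,-0.0145,0,-0.0186,0.0084,-0.0165,0],[0,0,0,0,0,0,0],[0,0,0,0,0,0,0]]]'
```

```text
time: 4.92
tool_pos: [0.5319, -0.0898, 0.1289]
tool_rot: [0.037, 0.963, -0.204, 0.172]
contact_force: [13.4, -5.0, -16.2]
gripper_width: 0.082
time: 6.05
tool_pos: [0.4934, -0.0731, 0.1016]
tool_rot: [0.072, 0.92, -0.195, 0.333]
contact_force: [47.0, -15.9, -43.5]
gripper_width: 0.076
```

```bash
python3 -m pendant '[[[0,0,0,0.01,-0.004,0.008,0.4],[0,0,0,0,0,0,0.8],[0,0,0,0,0,0,0.8],[0,0,0,-0.06,0.028,0.08,0.8],[0,0,0,-0.09,0.04,0.12,1],[0,0,0,-0.09,0.04,0.12,1],[0.0265,0.0595,0,0,0,0.2,1],[0.0265,0.0595,0,0,0,0.1,1],[0.0265,0.0595,0,0,0,0.1,1],[0.0115,0.0255,0,0,0,0,1],[0,0,0,0,0,0,1]]]'
python3 - <<'E'
from h import *
t=grab('top');s=grab('scene')
a=cv2.resize(t['frame'][140:270,130:350],None,fx=3.6,fy=3.6,interpolation=2)
cv2.imwrite('pics/c4.png',a);cv2.imwrite('pics/s4.png',cv2.resize(s['frame'][140:320,150:350],None,fx=3.3,fy=3.3))
E
```

```text
time: 7.42
tool_pos: [0.4389, -0.0476, 0.29]
tool_rot: [0.006, 0.978, -0.207, 0.024]
contact_force: [-0.2, -0.4, 0.1]
gripper_width: 1.003
```

View pics/s4.png

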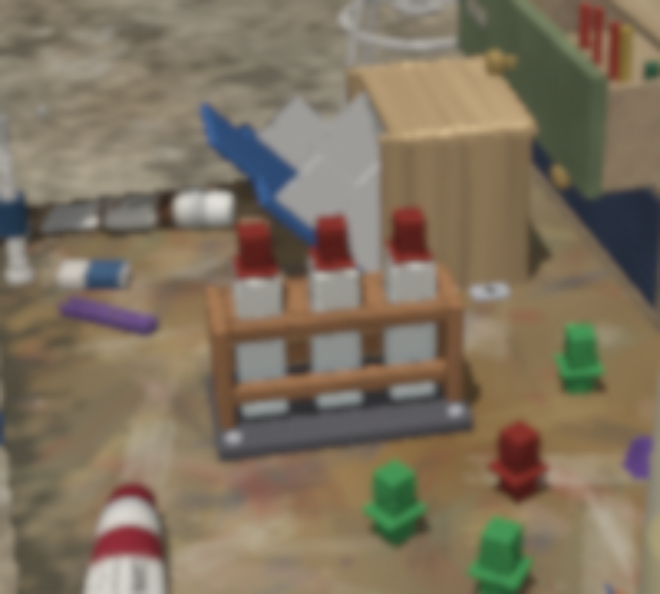

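The flap is tilted out to about 0.75 rad with the pocket mouth open, and the stand is untouched. Next I'll level the tool, turn the jaws across the stand and look at it.

```bash
python3 -m pendant '[[[0.0063,0.0141,0,0,0,0.05,1],[0,0,0.05,0.024,-0.096,0,1],[0,0,0.05,0.024,-0.096,0,1],[0,0,0.05,0.024,-0.096,0,1],[0,0,0.05,0.024,-0.096,0,1],[0,0,0.05,0.024,-0.096,0,1],[0,0,0.05,0.024,-0.096,0,1],[0,0,0.05,0.024,-0.096,0,1],[0,0,0.05,0.024,-0.096,0,1],[0,0,0.05,0.024,-0.096,0,1],[0,0,0.05,0.024,-0.096,0,1],[0,0,0,0,0,0,1],[0,0,0,0,0,0,1]]]'
python3 - <<'E'
from h import *
w=grab('wrist','w5.png');s=manip.state()
print(s['tool_pos'],s['tool_rot'].round(4),s['joint_pos'].round(2))
hsv=cv2.cvtColor(w['frame'],cv2.COLOR_BGR2HSV)
m=cv2.inRange(hsv,(0,140,30),(7,255,255))|cv2.inRange(hsv,(172,140,30),(180,255,255))
for c in cv2.findContours(m,0,2)[0]:
    if cv2.contourArea(c)>150:
        r=cv2.minAreaRect(c);print(np.round(r[0]),np.round(r[1]),round(r[2]),onz(w,*r[0],.134)[:2].round(4))
E
```

```text
time: 9.15
tool_pos: [0.4977, -0.2861, 0.3022]
tool_rot: [0.0, 0.839, 0.545, 0.0]
contact_force: [0.7, 0.1, -0.1]
gripper_width: 1.002
[ 0.49777922 -0.28606399  0.3023471 ] [5.000e-04 8.384e-01 5.451e-01 4.000e-04] [-0.65 -0.1   1.65  0.    1.59 -1.8 ]
[197. 198.] [21. 23.] 63 [ 0.476  -0.3617]
[280. 180.] [25. 26.] 90 [ 0.4918 -0.2835]
[ 52. 154.] [13. 28.] 53 [ 0.384  -0.4653]
[280. 132.] [25. 27.] 90 [ 0.4524 -0.2655]
[281.  80.] [27. 28.] 90 [ 0.4133 -0.2476]
[196.  10.] [19. 16.] 90 [ 0.3335 -0.2886]
[159.   9.] [18. 12.] 90 [ 0.3202 -0.3163]
```

View pics/w5.png

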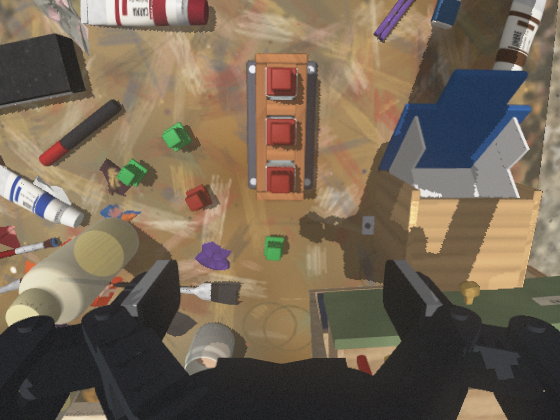

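The stand is aligned with the image, and its bung tops are at (281,80), (280,132) and (280,180). bung_d is at (197,198). The bottle is at lower left, clear of the fingers. I'll grip the far bung.

```bash
python3 -m pendant '[[[0,0,0,-0.015,0.007,-0.15,0.7],[0,0,0,0,0,-0.2,0.6],[0,0,0,0,0,-0.2,0.6],[0,0,0,0,0,-0.15,0.6],[0,0,0,0,0,-0.056,0.6],[0,0,0,0,0,0,0.6],[0,0,0,0,0,0,0],[0,0,0,0,0,0,0],[0,0,0,0,0,0,0],[0,0,0,0,0,0,0],[0,0,0,0,0,0,0]]]'
```

```text
time: 10.58
tool_pos: [0.4956, -0.2865, 0.1158]
tool_rot: [0.002, 0.838, 0.545, 0.001]
contact_force: [-0.9, -0.8, 6.5]
gripper_width: 0.192
```

```bash
python3 -m pendant '[[[0.0364,-0.0161,0,-0.003,-0.0068,0.002,0],[0.0364,-0.0161,0,-0.003,-0.0068,0.004,0],[0,0,0,0,0,0,0]]]'; python3 -m pendant '[[[-0.0364,0.0161,0,0.003,0.0068,0.002,0],[-0.0364,0.0161,0,0.003,0.0068,0.002,0],[-0.0364,0.0161,0,0.003,0.0068,0.002,0],[-0.0364,0.0161,0,0.003,0.0068,0.002,0],[0,0,0,0,0,0,0]]]'
```

```text
time: 10.95
tool_pos: [0.4937, -0.2917, 0.1181]
tool_rot: [-0.066, 0.832, 0.54, 0.106]
contact_force: [-2.4, -1.5, 10.0]
gripper_width: 0.195
time: 11.58
tool_pos: [0.4973, -0.2812, 0.1182]
tool_rot: [0.07, 0.831, 0.542, -0.104]
contact_force: [-0.6, -0.1, 5.2]
gripper_width: 0.19
```

```bash
python3 -m pendant '[[[0.0364,-0.0161,0,-0.003,-0.0068,0.004,0],[0.0364,-0.0161,0,-0.003,-0.0068,0.004,0],[0.0364,-0.0161,0,-0.003,-0.0068,0.004,0],[0.0364,-0.0161,0,-0.003,-0.0068,0.004,0],[0,0,0,0,0,0,0]]]'; python3 -m pendant '[[[-0.0364,0.0161,0,0.003,0.0068,0.002,0],[-0.0364,0.0161,0,0.003,0.0068,0.002,0],[-0.0364,0.0161,0,0.003,0.0068,0.002,0],[-0.0364,0.0161,0,0.003,0.0068,0.002,0],[0,0,0,0,0,0,0]]]'
```

```text
time: 12.2
tool_pos: [0.492, -0.2902, 0.1188]
tool_rot: [-0.068, 0.833, 0.539, 0.105]
contact_force: [4.1, -2.5, -9.0]
gripper_width: 0.192
time: 12.82
tool_pos: [0.4964, -0.2807, 0.1232]
tool_rot: [0.069, 0.831, 0.543, -0.105]
contact_force: [-1.2, -0.6, -1.9]
gripper_width: 0.195
```

```bash
python3 -m pendant '[[[0.0364,-0.0161,0,-0.003,-0.0068,0.003,0],[0.0364,-0.0161,0,-0.003,-0.0068,0.003,0],[0.0364,-0.0161,0,-0.003,-0.0068,0.003,0],[0.0364,-0.0161,0,-0.003,-0.0068,0.003,0],[0,0,0,0,0,0,0]]]'; python3 -m pendant '[[[-0.0364,0.0161,0,0.003,0.0068,0.003,0],[-0.0364,0.0161,0,0.003,0.0068,0.003,0],[-0.0364,0.0161,0,0.003,0.0068,0.003,0],[-0.0364,0.0161,0,0.003,0.0068,0.003,0],[0,0,0,0,0,0,0]]]'
```

```text
time: 13.45
tool_pos: [0.4914, -0.2903, 0.1238]
tool_rot: [-0.068, 0.833, 0.539, 0.105]
contact_force: [1.7, -1.8, -10.7]
gripper_width: 0.194
time: 14.08
tool_pos: [0.4973, -0.2801, 0.13]
tool_rot: [0.069, 0.831, 0.543, -0.103]
contact_force: [-0.4, 0.0, -0.9]
gripper_width: 0.198
```

```bash
python3 -m pendant '[[[0.0364,-0.0161,0,-0.003,-0.0068,0.003,0],[0.0364,-0.0161,0,-0.003,-0.0068,0.003,0],[0.0364,-0.0161,0,-0.003,-0.0068,0.003,0],[0.0364,-0.0161,0,-0.003,-0.0068,0.003,0],[0,0,0,0,0,0,0]]]'; python3 -m pendant '[[[-0.0364,0.0161,0,0.003,0.0068,0.003,0],[-0.0364,0.0161,0,0.003,0.0068,0.003,0],[0,0,0,0,0,0.004,0],[0,0,0,0,0,0.004,0],[0,0,0,0,0,0,0]]]'
```

```text
time: 14.7
tool_pos: [0.4923, -0.2913, 0.1326]
tool_rot: [-0.067, 0.833, 0.54, 0.105]
contact_force: [-0.8, -0.1, -0.1]
gripper_width: 0.191
time: 15.32
tool_pos: [0.4942, -0.286, 0.1355]
tool_rot: [0.0, 0.838, 0.545, 0.001]
contact_force: [0.2, 0.9, -0.5]
gripper_width: 0.191
```

```bash
python3 -m pendant '[[[0,0,0,0,0,0.03,0],[0,0,0,0,0,0.05,0],[0,0,0,0,0,0.08,0],[0,0,0,0,0,0.1,0],[0,0,0,0.028,0.141,0,0],[0,0,0,0.028,0.141,0,0],[0,0,0,0.028,0.141,0,0],[0,0,0,0.028,0.141,0,0],[0,0,0,0.028,0.141,0,0],[0,0,0,0,0,0,0],[0,0,0,0,0,-0.1,0]]]'
python3 - <<'E'
from h import *
a=cv2.resize(grab('scene')['frame'][130:320,150:350],None,fx=3,fy=3);b=cv2.resize(grab('wrist')['frame'],None,fx=.7,fy=.7)
c=np.zeros((570,600+192,3),np.uint8);c[:,:600]=a;
cv2.imwrite('pics/c6.png',c)
E
```

```text
time: 16.7
tool_pos: [0.5316, -0.1101, 0.1791]
tool_rot: [0.004, 0.838, 0.546, 0.002]
contact_force: [-0.2, -1.2, 0.4]
gripper_width: 0.193
```

View pics/c6.png

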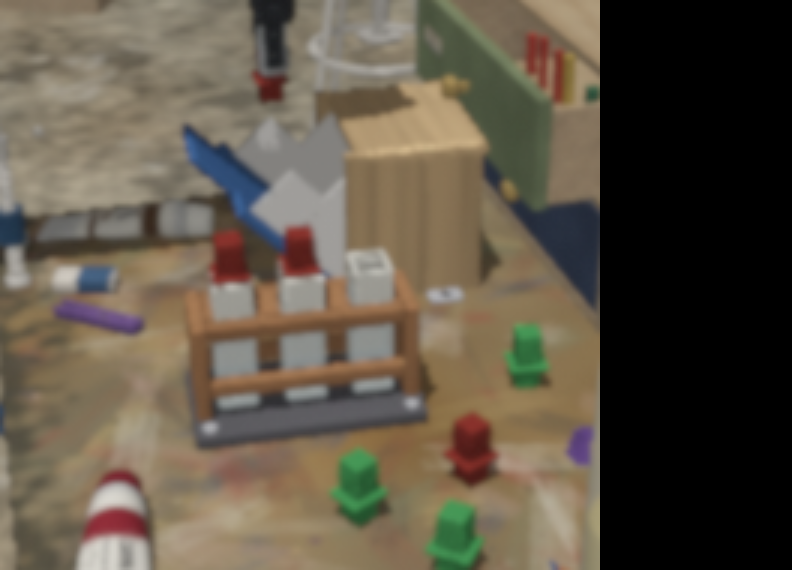

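The far cell is open, the stand is standing, and the bung hangs over the pocket mouth. I'll lower it and release.

```bash
python3 -m pendant '[[[0,0,0,0,0,-0.1,0],[0,0,0,0,0,-0.1,0],[0,0,0,0,0,-0.09,0],[0,0,0,0,0,0,0]]]'; python3 -m pendant '[[[0,0,0,0,0,0,0.4],[0,0,0,0,0,0,0.45],[0,0,0,0,0,0,0.45],[0,0,0,0,0,0.15,0.45],[0,0,0,0,0,0.2,0.45],[0,0,0,0,0,0.03,0.6],[0,0,0,-0.062,-0.124,0,0.6],[0,0,0,-0.062,-0.124,0,0.6],[0,0,0,-0.062,-0.124,0,0.6],[0,0,0,-0.062,-0.124,0,0.6],[0,0,0,-0.062,-0.124,0,0.6],[0,0,0,0,0,0,0.6]]]'
```

```text
time: 17.3
tool_pos: [0.5283, -0.1095, 0.1019]
tool_rot: [-0.001, 0.838, 0.545, -0.001]
contact_force: [-0.4, -0.2, -0.3]
gripper_width: 0.19
time: 18.8
tool_pos: [0.4508, -0.2654, 0.1971]
tool_rot: [-0.0, 0.839, 0.544, 0.0]
contact_force: [0.3, 0.3, 0.2]
gripper_width: 0.601
```

```bash
python3 -m pendant '[[[0,0,0,0.007,-0.002,-0.12,0.6],[0,0,0,0,0,-0.12,0.6],[0,0,0,0,0,-0.086,0.6],[0,0,0,0,0,0,0.6],[0,0,0,0,0,0,0],[0,0,0,0,0,0,0],[0,0,0,0,0,0,0],[0,0,0,0,0,0,0],[0,0,0,0,0,0,0]]]'; python3 -m pendant '[[[0.0364,-0.0161,0,-0.003,-0.0068,0.004,0],[0.0364,-0.0161,0,-0.003,-0.0068,0.004,0],[0,0,0,0,0,0,0]]]'
```

```text
time: 19.92
tool_pos: [0.4541, -0.2668, 0.1184]
tool_rot: [0.003, 0.838, 0.545, -0.001]
contact_force: [-1.9, -4.7, 1.8]
gripper_width: 0.194
time: 20.3
tool_pos: [0.4524, -0.2715, 0.1208]
tool_rot: [-0.065, 0.833, 0.54, 0.105]
contact_force: [-3.3, -4.0, 6.1]
gripper_width: 0.19
```

```bash
python3 -m pendant '[[[-0.0364,0.0161,0,0.003,0.0068,0.003,0],[-0.0364,0.0161,0,0.003,0.0068,0.003,0],[-0.0364,0.0161,0,0.003,0.0068,0.003,0],[-0.0364,0.0161,0,0.003,0.0068,0.003,0],[0,0,0,0,0,0,0]]]';python3 -m pendant '[[[0.0364,-0.0161,0,-0.003,-0.0068,0.003,0],[0.0364,-0.0161,0,-0.003,-0.0068,0.003,0],[0.0364,-0.0161,0,-0.003,-0.0068,0.003,0],[0.0364,-0.0161,0,-0.003,-0.0068,0.003,0],[0,0,0,0,0,0,0]]]';python3 -m pendant '[[[-0.0364,0.0161,0,0.003,0.0068,0.003,0],[-0.0364,0.0161,0,0.003,0.0068,0.003,0],[-0.0364,0.0161,0,0.003,0.0068,0.003,0],[-0.0364,0.0161,0,0.003,0.0068,0.003,0],[0,0,0,0,0,0,0]]]'
```

```text
time: 20.92
tool_pos: [0.4557, -0.2606, 0.121]
tool_rot: [0.07, 0.83, 0.543, -0.105]
contact_force: [0.7, -7.3, -7.6]
gripper_width: 0.193
time: 21.55
tool_pos: [0.4505, -0.2682, 0.1214]
tool_rot: [-0.069, 0.833, 0.54, 0.104]
contact_force: [2.0, -1.8, -15.8]
gripper_width: 0.194
time: 22.18
tool_pos: [0.4554, -0.2585, 0.1265]
tool_rot: [0.068, 0.83, 0.543, -0.104]
contact_force: [-1.0, 0.6, -8.3]
gripper_width: 0.192
```

```bash
python3 -m pendant '[[[0.0364,-0.0161,0,-0.003,-0.0068,0,0],[0.0364,-0.0161,0,-0.003,-0.0068,0,0],[0.0364,-0.0161,0,-0.003,-0.0068,0.001,0],[0.0364,-0.0161,0,-0.003,-0.0068,0.002,0],[0,0,0,0,0,0,0]]]';python3 -m pendant '[[[-0.0364,0.0161,0,0.003,0.0068,0.002,0],[-0.0364,0.0161,0,0.003,0.0068,0.002,0],[-0.0364,0.0161,0,0.003,0.0068,0.002,0],[-0.0364,0.0161,0,0.003,0.0068,0.002,0],[0,0,0,0,0,0,0]]]'
```

```text
time: 22.8
tool_pos: [0.4516, -0.2701, 0.13]
tool_rot: [-0.067, 0.832, 0.54, 0.105]
contact_force: [-5.1, 0.8, 3.8]
gripper_width: 0.194
time: 23.42
tool_pos: [0.4562, -0.2593, 0.1309]
tool_rot: [0.069, 0.831, 0.543, -0.104]
contact_force: [-3.6, 3.4, -0.0]
gripper_width: 0.191
```

```bash
python3 -m pendant '[[[0.0364,-0.0161,0,-0.003,-0.0068,0.003,0],[0.0364,-0.0161,0,-0.003,-0.0068,0.003,0],[0.0364,-0.0161,0,-0.003,-0.0068,0.003,0],[0.0364,-0.0161,0,-0.003,-0.0068,0.003,0],[0,0,0,0,0,0,0]]]';python3 -m pendant '[[[-0.0364,0.0161,0,0.003,0.0068,0.004,0],[-0.0364,0.0161,0,0.003,0.0068,0.004,0],[0,0,0,0,0,0.004,0],[0,0,0,0,0,0.004,0],[0,0,0,0,0,0,0]]]'
```

```text
time: 24.05
tool_pos: [0.4524, -0.2712, 0.1346]
tool_rot: [-0.065, 0.833, 0.54, 0.105]
contact_force: [-0.4, -0.2, 1.8]
gripper_width: 0.192
time: 24.68
tool_pos: [0.4537, -0.2653, 0.1373]
tool_rot: [0.001, 0.838, 0.545, 0.001]
contact_force: [0.1, -0.6, -0.3]
gripper_width: 0.195
```

```bash
python3 -m pendant '[[[0,0,0,0,0,0.03,0],[0,0,0,0,0,0.05,0],[0,0,0,0,0,0.08,0],[0,0,0,0,0,0.09,0],[0,0,0,0.073,0.154,0,0],[0,0,0,0.073,0.154,0,0],[0,0,0,0.073,0.154,0,0],[0,0,0,0.073,0.154,0,0],[0,0,0,0.073,0.154,0,0],[0,0,0,0,0,0,0]]]';python3 -m pendant '[[[0,0,0,0,0,-0.1,0],[0,0,0,0,0,-0.1,0],[0,0,0,0,0,-0.1,0],[0,0,0,0,0,-0.08,0],[0,0,0,0,0,0,0]]]'
```

```text
time: 25.92
tool_pos: [0.5461, -0.0702, 0.2013]
tool_rot: [0.001, 0.837, 0.547, 0.001]
contact_force: [0.1, -0.6, 0.2]
gripper_width: 0.19
time: 26.55
tool_pos: [0.5438, -0.0725, 0.1032]
tool_rot: [-0.001, 0.838, 0.545, -0.001]
contact_force: [0.3, -0.5, -0.5]
gripper_width: 0.19
```

```bash
python3 -m pendant '[[[0,0,0,0,0,0,0.4],[0,0,0,0,0,0,0.45],[0,0,0,0,0,0,0.45],[0,0,0,0,0,0.15,0.45],[0,0,0,0,0,0.2,0.45],[0,0,0,0,0,0.1,0.6],[0,0,0,-0.031,-0.142,0.058,0.6],[0,0,0,-0.031,-0.142,0.058,0.6],[0,0,0,-0.031,-0.142,0.058,0.6],[0,0,0,-0.031,-0.142,0.058,0.6],[0,0,0,-0.031,-0.142,0.058,0.6],[0,0,0,-0.031,-0.142,0.058,0.6],[0,0,0,0,0,0,0.6],[0,0,0,0,0,0,0.6]]]'
cat > look.py <<'E'
from h import *
import sys
w=grab('wrist',sys.argv[1]);s=manip.state()
print(s['tool_pos'].round(4),s['tool_rot'].round(4))
hsv=cv2.cvtColor(w['frame'],cv2.COLOR_BGR2HSV)
m=cv2.inRange(hsv,(0,140,30),(7,255,255))|cv2.inRange(hsv,(172,140,30),(180,255,255))
for c in cv2.findContours(m,0,2)[0]:
    if cv2.contourArea(c)>150:
        r=cv2.minAreaRect(c);print(np.round(r[0]),np.round(r[1]),round(r[2]),onz(w,*r[0],.134)[:2].round(4),onz(w,*r[0],.035)[:2].round(4))
E
python3 look.py w7.png
```

```text
time: 28.3
tool_pos: [0.4984, -0.2847, 0.3039]
tool_rot: [0.0, 0.838, 0.545, 0.0]
contact_force: [-0.1, 0.3, -0.2]
gripper_width: 0.6
[ 0.4984 -0.2843  0.3036] [-0.000e+00  8.380e-01  5.456e-01  3.000e-04]
[196. 198.] [21. 23.] 60 [ 0.4763 -0.3616] [ 0.4885 -0.3947]
[459. 165.] [33. 26.] 85 [ 0.5475 -0.1255] [ 0.5821 -0.0839]
[428. 164.] [30. 24.] 67 [ 0.5342 -0.1518] [ 0.5646 -0.1185]
[ 52. 153.] [13. 28.] 51 [ 0.3841 -0.4651] [ 0.3671 -0.531 ]
[281.  78.] [27. 28.] 90 [ 0.4116 -0.2452] [ 0.4032 -0.2414]
[195.  10.] [19. 16.] 90 [ 0.3333 -0.2883] [ 0.3001 -0.2982]
[158.   9.] [18. 12.] 90 [ 0.3199 -0.3162] [ 0.2826 -0.3349]
```

View pics/w7.png

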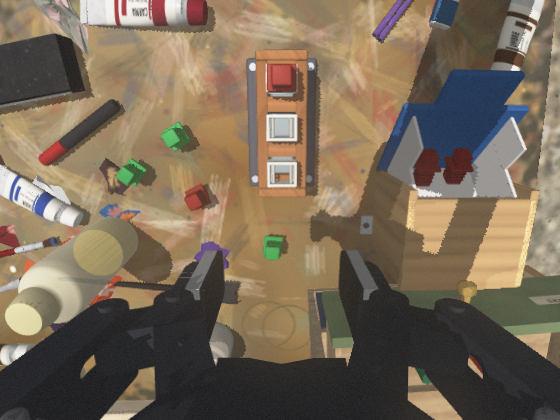

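Both pulled bungs lie in the pocket at (459,165) and (428,164). The stand has shifted only about 2 mm, and bung_d is unmoved at (196,198). The near bung is at (281,78).

```bash
python3 -m pendant '[[[0,0,0,-0.117,0.053,0,0.6],[0,0,0,-0.117,0.053,-0.1,0.6],[0,0,0,-0.118,0.053,-0.15,0.6],[0,0,0,0,0,-0.15,0.6],[0,0,0,0,0,-0.15,0.6],[0,0,0,0,0,-0.15,0.6],[0,0,0,0,0,-0.047,0.6],[0,0,0,0,0,0,0.6],[0,0,0,0,0,0,0],[0,0,0,0,0,0,0],[0,0,0,0,0,0,0],[0,0,0,0,0,0,0],[0,0,0,0,0,0,0]]]'; python3 -m pendant '[[[0.0364,-0.0161,0,-0.003,-0.0068,0.004,0],[0.0364,-0.0161,0,-0.003,-0.0068,0.004,0],[0,0,0,0,0,0,0]]]'
```

```text
time: 29.98
tool_pos: [0.4115, -0.2461, 0.1194]
tool_rot: [0.002, 0.838, 0.545, 0.001]
contact_force: [-0.6, 1.6, 7.0]
gripper_width: 0.194
time: 30.35
tool_pos: [0.4092, -0.2516, 0.1217]
tool_rot: [-0.066, 0.832, 0.54, 0.105]
contact_force: [-2.1, -1.7, 7.7]
gripper_width: 0.187
```

```bash
python3 -m pendant '[[[-0.0364,0.0161,0,0.003,0.0068,0.004,0],[-0.0364,0.0161,0,0.003,0.0068,0.004,0],[-0.0364,0.0161,0,0.003,0.0068,0.003,0],[-0.0364,0.0161,0,0.003,0.0068,0.003,0],[0,0,0,0,0,0,0]]]';python3 -m pendant '[[[0.0364,-0.0161,0,-0.003,-0.0068,0.002,0],[0.0364,-0.0161,0,-0.003,-0.0068,0.002,0],[0.0364,-0.0161,0,-0.003,-0.0068,0.002,0],[0.0364,-0.0161,0,-0.003,-0.0068,0.002,0],[0,0,0,0,0,0,0]]]'
```

```text
time: 30.98
tool_pos: [0.4124, -0.2404, 0.122]
tool_rot: [0.068, 0.831, 0.543, -0.104]
contact_force: [1.6, 1.0, -3.8]
gripper_width: 0.191
time: 31.6
tool_pos: [0.407, -0.2502, 0.1222]
tool_rot: [-0.069, 0.833, 0.539, 0.104]
contact_force: [1.8, -1.4, -14.3]
gripper_width: 0.189
```

```bash
python3 -m pendant '[[[-0.0364,0.0161,0,0.003,0.0068,0,0],[-0.0364,0.0161,0,0.003,0.0068,0.001,0],[-0.0364,0.0161,0,0.003,0.0068,0.002,0],[-0.0364,0.0161,0,0.003,0.0068,0.003,0],[0,0,0,0,0,0,0]]]';python3 -m pendant '[[[0.0364,-0.0161,0,-0.003,-0.0068,0.002,0],[0.0364,-0.0161,0,-0.003,-0.0068,0.002,0],[0.0364,-0.0161,0,-0.003,-0.0068,0.002,0],[0.0364,-0.0161,0,-0.003,-0.0068,0.002,0],[0,0,0,0,0,0,0]]]'
```

```text
time: 32.22
tool_pos: [0.4125, -0.2401, 0.1269]
tool_rot: [0.068, 0.831, 0.543, -0.104]
contact_force: [-0.3, 3.0, -0.5]
gripper_width: 0.192
time: 32.85
tool_pos: [0.4073, -0.2499, 0.127]
tool_rot: [-0.069, 0.833, 0.539, 0.104]
contact_force: [-0.1, 0.2, -8.5]
gripper_width: 0.191
```

```bash
python3 -m pendant '[[[-0.0364,0.0161,0,0.003,0.0068,0.002,0],[-0.0364,0.0161,0,0.003,0.0068,0.002,0],[-0.0364,0.0161,0,0.003,0.0068,0.002,0],[-0.0364,0.0161,0,0.003,0.0068,0.003,0],[0,0,0,0,0,0,0]]]';python3 -m pendant '[[[0.0364,-0.0161,0,-0.003,-0.0068,0.003,0],[0.0364,-0.0161,0,-0.003,-0.0068,0.003,0],[0.0364,-0.0161,0,-0.003,-0.0068,0.003,0],[0.0364,-0.0161,0,-0.003,-0.0068,0.003,0],[0,0,0,0,0,0,0]]]';python3 -m pendant '[[[-0.0364,0.0161,0,0.003,0.0068,0.004,0],[-0.0364,0.0161,0,0.003,0.0068,0.004,0],[0,0,0,0,0,0.004,0],[0,0,0,0,0,0.004,0],[0,0,0,0,0,0,0]]]'
```

```text
time: 33.48
tool_pos: [0.4128, -0.2401, 0.1315]
tool_rot: [0.069, 0.831, 0.543, -0.104]
contact_force: [-2.9, 4.5, -0.2]
gripper_width: 0.193
time: 34.1
tool_pos: [0.408, -0.2514, 0.1343]
tool_rot: [-0.067, 0.833, 0.54, 0.104]
contact_force: [-4.2, 0.1, -0.1]
gripper_width: 0.189
time: 34.72
tool_pos: [0.4105, -0.2461, 0.138]
tool_rot: [0.001, 0.838, 0.545, 0.001]
contact_force: [0.7, 0.7, 0.6]
gripper_width: 0.19
```

```bash
python3 -m pendant '[[[0,0,0,0,0,0.03,0],[0,0,0,0,0,0.05,0],[0,0,0,0,0,0.08,0],[0,0,0,0,0,0.09,0],[0,0,0,0.107,0.138,0,0],[0,0,0,0.107,0.138,0,0],[0,0,0,0.107,0.138,0,0],[0,0,0,0.107,0.138,0,0],[0,0,0,0.107,0.138,0,0],[0,0,0,0,0,0,0]]]';python3 -m pendant '[[[0,0,0,0,0,-0.1,0],[0,0,0,0,0,-0.1,0],[0,0,0,0,0,-0.1,0],[0,0,0,0,0,-0.06,0],[0,0,0,0,0,0,0]]]'
```

```text
time: 35.98
tool_pos: [0.5455, -0.0712, 0.2011]
tool_rot: [0.001, 0.837, 0.547, 0.001]
contact_force: [-0.0, -0.6, 0.4]
gripper_width: 0.184
time: 36.6
tool_pos: [0.5433, -0.0733, 0.1092]
tool_rot: [-0.0, 0.838, 0.545, -0.0]
contact_force: [0.5, -0.1, 1.2]
gripper_width: 0.192
```

```bash
python3 -m pendant '[[[0,0,0,0,0,0,0.4],[0,0,0,0,0,0,0.45],[0,0,0,0,0,0,0.45],[0,0,0,0,0,0.15,0.45],[0,0,0,0,0,0.2,0.45],[0,0,0,0,0,0.1,0.6],[0,0,0,-0.058,-0.205,0.05,0.6],[0,0,0,-0.058,-0.205,0.05,0.6],[0,0,0,-0.058,-0.205,0.05,0.6],[0,0,0,-0.058,-0.205,0.05,0.6],[0,0,0,-0.058,-0.205,0.05,0.6],[0,0,0,-0.058,-0.205,0.05,0.6],[0,0,0,0,0,0,0.6],[0,0,0,0,0,0,0.6]]]'; python3 look.py w8.png
```

```text
time: 38.35
tool_pos: [0.4571, -0.3801, 0.2974]
tool_rot: [0.0, 0.838, 0.545, 0.0]
contact_force: [-0.6, -0.1, 0.4]
gripper_width: 0.603
[ 0.4573 -0.3796  0.2972] [1.000e-04 8.380e-01 5.456e-01 4.000e-04]
[ 41. 262.] [ 6. 84.] 77 [ 0.4291 -0.6278] [ 0.4395 -0.7168]
[136. 251.] [17. 44.] 51 [ 0.4573 -0.5331] [ 0.4768 -0.5915]
[278. 198.] [22. 19.] 63 [ 0.4652 -0.3852] [ 0.4873 -0.3958]
[535. 172.] [42. 48.] 90 [ 0.539  -0.1586] [ 0.585  -0.0959]
[128. 152.] [13. 29.] 53 [ 0.3725 -0.491 ] [ 0.3647 -0.5358]
[288.   9.] [15. 19.] 6 [ 0.3248 -0.3138] [ 0.3016 -0.3014]
[252.   8.] [15. 13.] 90 [ 0.3118 -0.3406] [ 0.2844 -0.3368]
```

View pics/w8.png

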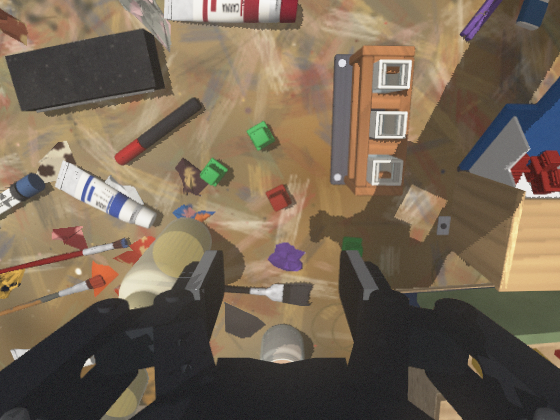

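All three cells are open. bung_d (dark red) is at (278,198), its faces at about 3°/93° in the world. Greens are at (260,137), (213,172) and (352,243). I'll turn the jaws along world x, clear of the bottle.

```bash
python3 -m pendant '[[[0,0,-0.05,0.02,-0.011,0,0.5],[0,0,-0.05,0.02,-0.011,0,0.5],[0,0,-0.05,0.02,-0.011,-0.05,0.5],[0,0,-0.05,0.02,-0.011,-0.1,0.5],[0,0,-0.05,0.02,-0.011,-0.1,0.5],[0,0,-0.05,0.021,-0.011,-0.1,0.5],[0,0,-0.05,0,0,-0.05,0.5],[0,0,0,0,0,0,0.5]]]'; python3 look.py w9.png
```

```text
time: 39.4
tool_pos: [0.4873, -0.3948, 0.1956]
tool_rot: [-0.001, 1.0, 0.029, -0.001]
contact_force: [0.4, -0.3, -0.4]
gripper_width: 0.496
[ 0.4877 -0.3955  0.197 ] [ 0.000e+00  9.996e-01  2.920e-02 -4.000e-04]
[283. 191.] [28. 28.] 90 [ 0.4884 -0.3732] [ 0.49   -0.3953]
[ 49. 110.] [35. 16.] 32 [ 0.3482 -0.3322] [ 0.2819 -0.3345]
[70. 69.] [28. 21.] 34 [ 0.3629 -0.3091] [ 0.3038 -0.3003]
```

View pics/w9.png

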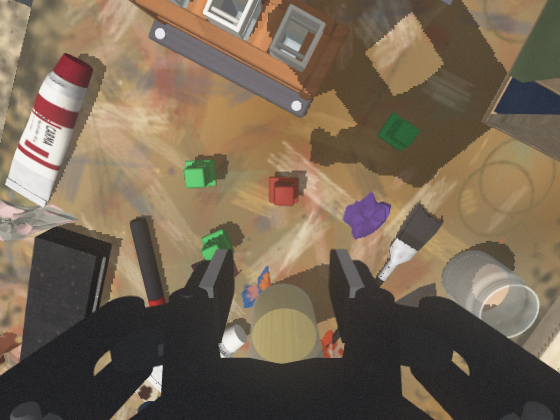

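bung_d is at (283,191), aligned with the jaws and between the fingers. The bottle is at (285,325), on the far side.

```bash
python3 -m pendant '[[[0,0,0,0.007,-0.002,-0.15,0.5],[0,0,0,0,0,-0.2,0.5],[0,0,0,0,0,-0.2,0.5],[0,0,0,0,0,-0.134,0.5],[0,0,0,0,0,0,0.5],[0,0,0,0,0,0,0],[0,0,0,0,0,0,0],[0,0,0,0,0,0,0],[0,0,0,0,0,0,0],[0,0,0,0,0,0,0]]]'; python3 -m pendant '[[[0,0,0,0,0,0.1,0],[0,0,0,0,0,0.2,0],[0,0,0,0,0,0.2,0],[0,0,0,0,0,0.22,0],[0,0,0,0,0,0,0]]]'
```

```text
time: 40.7
tool_pos: [0.4909, -0.399, 0.0298]
tool_rot: [0.002, 1.0, 0.027, 0.002]
contact_force: [0.5, 0.9, 7.8]
gripper_width: 0.192
time: 41.32
tool_pos: [0.4916, -0.4, 0.2147]
tool_rot: [0.005, 1.0, 0.027, 0.004]
contact_force: [0.2, -0.2, -0.3]
gripper_width: 0.196
```

```bash
python3 -m pendant '[[[0,0,0.05,0.0226,0.1686,0,0],[0,0,0.05,0.0226,0.1686,0,0],[0,0,0.05,0.0226,0.1686,0,0],[0,0,0.05,0.0226,0.1686,0,0],[0,0,0.05,0.0226,0.1686,0,0],[0,0,0.05,0.0226,0.1686,0,0],[0,0,0.05,0.0226,0.1686,0,0],[0,0,0,0,0,0,0],[0,0,0,0,0,0,0]]]';python3 -m pendant '[[[0,0,0,0,0,-0.1,0],[0,0,0,0,0,-0.1,0],[0,0,0,0,0,-0.1,0],[0,0,0,0,0,-0.1,0],[0,0,0,0,0,0,0]]]'
```

```text
time: 42.45
tool_pos: [0.5284, -0.1027, 0.2061]
tool_rot: [0.0, 0.838, 0.545, -0.0]
contact_force: [0.3, -1.1, 0.7]
gripper_width: 0.19
time: 43.08
tool_pos: [0.5269, -0.1031, 0.1041]
tool_rot: [-0.001, 0.839, 0.544, -0.001]
contact_force: [-0.4, 0.5, -0.8]
gripper_width: 0.188
```

```bash
python3 -m pendant '[[[0,0,0,0,0,0,0.4],[0,0,0,0,0,0,0.45],[0,0,0,0,0,0,0.45],[0,0,0,0,0,0.15,0.45],[0,0,0,0,0,0.2,0.45],[0,0,0,0,0,0.1,0],[0,0,0,-0.023,-0.13,0.07,0],[0,0,0,-0.023,-0.13,0.07,0],[0,0,0,-0.023,-0.13,0.07,0],[0,0,0,-0.023,-0.13,0.07,0],[0,0,0,-0.023,-0.13,0.07,0],[0,0,0,0,0,0,0],[0,0,0,0,0,0,0]]]'; python3 look.py w10.png
python3 -c "
import cv2;f=cv2.imread('pics/w10.png');cv2.imwrite('pics/c10.png',cv2.resize(f[30:260,230:560],None,fx=2.2,fy=2.2))"
```

```text
time: 44.7
tool_pos: [0.4999, -0.2644, 0.3063]
tool_rot: [0.0, 0.838, 0.545, 0.0]
contact_force: [-0.0, 0.5, 0.2]
gripper_width: -0.001
[ 0.4999 -0.2639  0.3059] [-2.000e-04  8.380e-01  5.457e-01  2.000e-04]
[438. 168.] [51. 31.] 66 [ 0.5447 -0.1226] [ 0.5777 -0.0868]
[ 39. 159.] [13. 27.] 51 [ 0.3848 -0.4602] [ 0.3675 -0.5305]
[178.  15.] [16. 21.] 7 [ 0.332  -0.2829] [ 0.2982 -0.2975]
[143.  13.] [26. 12.] 90 [ 0.3179 -0.3093] [ 0.2796 -0.3321]
```

View pics/c10.png

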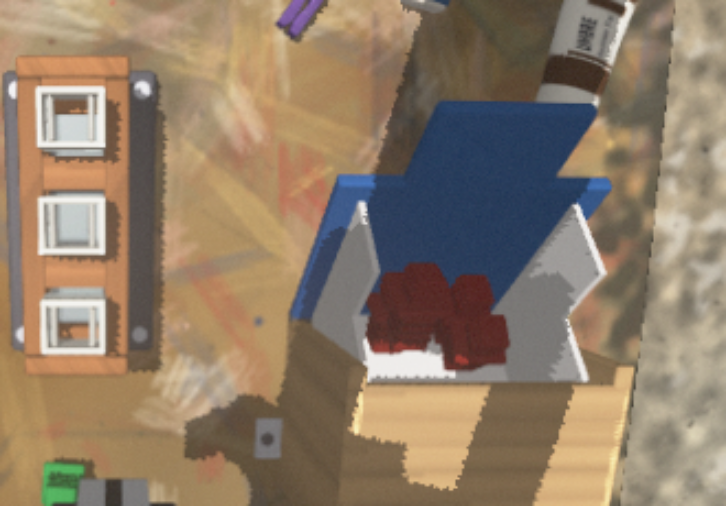

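All four bungs lie low in the pocket (crop 370–505, 265–370) and all three cells are open. I'll go round in front of the flap and push it shut.

```bash
python3 -m pendant '[[[0,0,0,-0.054,0.176,0,0],[0,0,0,-0.054,0.176,0,0],[0,0,0,-0.054,0.176,0,0],[0,0,0,-0.054,0.176,0,0],[0,0,0,-0.054,0.176,0,0],[0,0,0,0,0,0,0],[0,0,0,0,0,-0.2,0],[0,0,0,0,0,-0.2,0],[0,0,0,0,0,-0.2,0],[0,0,0,0,0,-0.2,0],[0,0,0,0,0,-0.06,0],[0,0,0,0,0,0,0]]]'; python3 -m pendant '[[[0,0,0,0.03,-0.0135,0.007,0],[0,0,0,0.03,-0.0135,0.007,0],[0,0,0,0.03,-0.0135,0.007,0],[0,0,0,0.03,-0.0135,0.009,0],[0,0,0,0.03,-0.0135,0.009,0],[0,0,0,0.03,-0.0135,0.009,0],[0,0,0,0.03,-0.0135,0.009,0],[0,0,0,0.03,-0.0135,0.009,0]]]'
```

```text
time: 46.25
tool_pos: [0.4321, -0.0449, 0.0911]
tool_rot: [-0.0, 0.838, 0.545, -0.0]
contact_force: [0.6, 0.1, 0.1]
gripper_width: -0.001
time: 47.25
tool_pos: [0.4919, -0.0714, 0.1083]
tool_rot: [-0.001, 0.838, 0.545, -0.001]
contact_force: [-4.6, 1.0, 4.2]
gripper_width: -0.006
```

```bash
python3 -m pendant '[[[0,0,0,0.03,-0.0135,0.01,0],[0,0,0,0.03,-0.0135,0.01,0],[0,0,0,0.03,-0.0135,0.01,0],[0,0,0,0.03,-0.0135,0.01,0],[0,0,0,0.03,-0.0135,0.01,0],[0,0,0,0.03,-0.0135,0.01,0],[0,0,0,0.03,-0.0135,0.01,0],[0,0,0,0,0,0,0]]]'; python3 -m pendant '[[[0,0,0,0.012,-0.0054,0,0],[0,0,0,0.012,-0.0054,0,0],[0,0,0,0.012,-0.0054,0,0],[0,0,0,0,0,0,0]]]'
```

```text
time: 48.25
tool_pos: [0.5457, -0.096, 0.1258]
tool_rot: [0.001, 0.838, 0.545, 0.001]
contact_force: [-0.8, 0.1, 0.7]
gripper_width: 0.006
time: 48.75
tool_pos: [0.5543, -0.0997, 0.1256]
tool_rot: [0.001, 0.838, 0.545, 0.0]
contact_force: [-0.4, -0.9, 0.6]
gripper_width: -0.0
```

```bash
python3 -m pendant '[[[0,0,0,0.01,-0.0045,0,0],[0,0,0,0.01,-0.0045,0,0],[0,0,0,0,0,0,0]]]'; python3 -m pendant '[[[0,0,0,0.008,-0.0036,0,0],[0,0,0,0.008,-0.0036,0,0],[0,0,0,0,0,0,0]]]'; python3 -m pendant '[[[0,0,0,0.006,-0.0027,0,0],[0,0,0,0.006,-0.0027,0,0],[0,0,0,0,0,0,0]]]'
python3 - <<'E'
from h import *
a=grab('scene')['frame'][120:320,150:350];b=grab('top')['frame'][140:270,130:350]
cv2.imwrite('pics/c11.png',np.hstack([cv2.resize(a,(400,400)),cv2.resize(b,(400,400))]))
E
```

```text
time: 49.12
tool_pos: [0.5592, -0.102, 0.1255]
tool_rot: [0.001, 0.838, 0.545, 0.0]
contact_force: [-0.4, 0.4, -0.2]
gripper_width: 0.003
time: 49.5
tool_pos: [0.5629, -0.1036, 0.1256]
tool_rot: [0.0, 0.838, 0.545, 0.0]
contact_force: [-2.0, 0.0, 2.1]
gripper_width: 0.001
time: 49.88
tool_pos: [0.5629, -0.1036, 0.1256]
tool_rot: [-0.003, 0.838, 0.545, -0.003]
contact_force: [-16.1, 5.6, 10.9]
gripper_width: 0.004
```

View pics/c11.png

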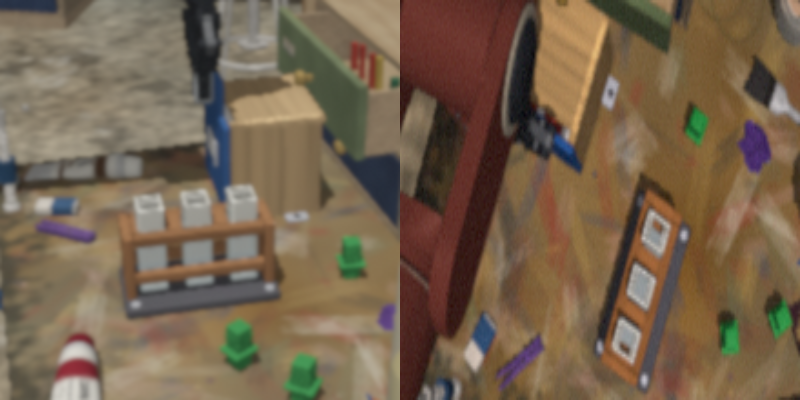

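The push met a firm stop (about 19 N, no further travel) and the flap stands upright. I'll back off and re-check from the first viewpoint.

```bash
python3 -m pendant '[[[0,0,0,0.008,-0.0036,0,0],[0,0,0,0,0,0,0],[0,0,0,-0.08,0.036,0,0],[0,0,0,-0.1,0.045,0,0],[0,0,0,0,0,0.2,0],[0,0,0,0,0,0.2,0],[0,0,0,0,0,0.22,0],[0,0,-0.05,0.018,-0.0145,0,1],[0,0,-0.05,0.018,-0.0145,0,1],[0,0,-0.05,0.018,-0.0145,0,1],[0,0,-0.05,0.018,-0.0145,0,1],[0,0,-0.05,0.018,-0.0145,0,1],[0,0,-0.05,0.018,-0.0145,0,1],[0,0,-0.05,0.018,-0.0145,0,1],[0,0,-0.05,0.018,-0.0145,0,1],[0,0,-0.05,0.018,-0.0145,0,1],[0,0,-0.05,0.018,-0.0145,0,1],[0,0,0,0,0,0,1],[0,0,0,0,0,0,1]]]'; python3 look.py w12.png
python3 -c "
import cv2,numpy as np
a=cv2.imread('pics/w1.png')[80:350,150:450];b=cv2.imread('pics/w12.png')[80:350,150:450]
cv2.imwrite('pics/c12.png',cv2.resize(np.hstack([a,b]),None,fx=1.3,fy=1.3))"
```

```text
time: 52.35
tool_pos: [0.568, -0.1219, 0.2805]
tool_rot: [0.001, 0.979, -0.206, -0.0]
contact_force: [0.5, 0.2, -0.5]
gripper_width: 1.001
[ 0.5679 -0.1218  0.2805] [ 5.000e-04  9.785e-01 -2.062e-01 -0.000e+00]
[499. 279.] [36. 13.] 41 [ 0.7246 -0.2815] [ 0.7685 -0.3575]
[515. 141.] [27. 10.] 7 [ 0.7695 -0.1599] [ 0.8288 -0.1942]
[520. 101.] [ 8. 27.] 90 [ 0.7811 -0.1293] [ 0.8444 -0.1532]
[524.  60.] [11. 28.] 78 [ 0.7929 -0.0997] [ 0.8602 -0.1134]
```

View pics/c12.png

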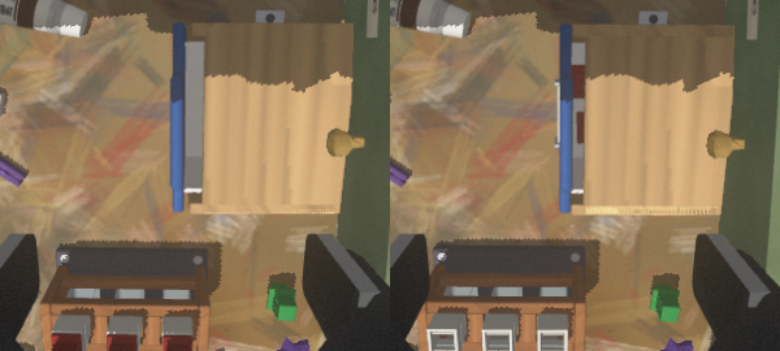

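The view shows the stand with its cells open. The flap now sits closer to the case than it did at the start (it was ajar), with red bungs visible behind it in the pocket slit. I'll measure the flap's lean from the scene camera.

Run:
```python
from h import *
s=grab('scene');f=s['frame'];hsv=cv2.cvtColor(f,cv2.COLOR_BGR2HSV)
m=cv2.inRange(hsv,(100,110,20),(128,255,255));m[:,:240]=0;m[:,285:]=0;m[:140]=0;m[235:]=0
ex=np.array([.914,-.405,0]);ey=np.array([.405,.914,0]);h=np.array([.578,-.110,.008])
def pl(u,v,y):
    o,w=ray(s,u,v);p=o+w*((y-(o-h)@ey)/(w@ey));return (p-h)@ex,p[2]
P=[]
for v in range(150,232,4):
    c=np.flatnonzero(m[v])
    if len(c): print(v,c.min(),c.max(),[np.round(q,4).tolist() for q in (pl(c.max()+.5,v,-.066),pl(c.min()-.5,v,-.066))])
# case side: vertical front edge from light wood
w=grab('wrist')
for u in(281.5,291,300): 
    for z in (.124,.164): print(u,z,((onz(w,u,160,z)-h)@ex).round(4))
T=np.array(w['world_to_cam']);print('cam x',(-T[:3,:3].T@T[:3,3]-h)@ex)
cv2.imwrite('pics/c13.png',cv2.resize(f[140:240,230:320],None,fx=6,fy=6,interpolation=2))
```

```text
154 255 257 [[-0.0124, 0.1891], [-0.0188, 0.1896]]
158 255 259 [[-0.0082, 0.1797], [-0.019, 0.1806]]
162 255 260 [[-0.0062, 0.1703], [-0.0193, 0.1715]]
166 253 260 [[-0.0064, 0.1611], [-0.0238, 0.1627]]
170 253 260 [[-0.0065, 0.1518], [-0.0241, 0.1534]]
174 253 260 [[-0.0067, 0.1424], [-0.0243, 0.144]]
178 253 260 [[-0.0069, 0.1329], [-0.0245, 0.1346]]
182 256 262 [[-0.0026, 0.1229], [-0.0181, 0.1244]]
186 258 263 [[-0.0004, 0.113], [-0.0139, 0.1144]]
190 259 263 [[-0.0006, 0.1033], [-0.0118, 0.1044]]
194 260 263 [[-0.0007, 0.0934], [-0.0098, 0.0943]]
198 253 263 [[-0.0009, 0.0834], [-0.0258, 0.0861]]
202 253 263 [[-0.001, 0.0734], [-0.026, 0.0762]]
206 256 263 [[-0.0011, 0.0633], [-0.0194, 0.0653]]
210 257 263 [[-0.0013, 0.0531], [-0.0174, 0.0549]]
214 259 260 [[-0.0084, 0.0436], [-0.013, 0.0441]]
218 260 261 [[-0.0062, 0.0329], [-0.0108, 0.0334]]
281.5 0.124 -0.0031
281.5 0.164 -0.0032
291 0.124 0.0051
291 0.164 0.0039
300 0.124 0.013
300 0.164 0.0107
cam x -0.003730197668489906
```

View pics/c13.png

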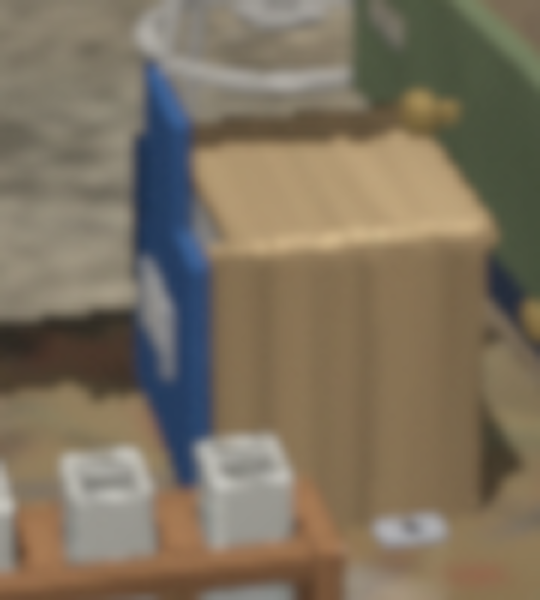

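The flap edge is vertical: its slope is about -0.015 rad over 60 mm, flush with the case. The gripper is open and clear at z = 0.28. Handing in.

```bash
python3 -c "
from plant import manip
print(manip.job_done())"
```

```text
the job is handed in; nothing more can be done
None
```

The job is handed in at about 52 s of robot time, well inside the 210 s limit. No verdict was reported.

**What I did:** I pulled the flap out to about 0.75 rad. I rocked all three fitted bungs free, with peak pulls of about 16 N, and put them and the loose bung_d in the pocket. Then I pushed the flap shut until it met a firm stop at about 19 N.

**Last checks:**
- **Bungs:** the wrist view before closing showed all four low in the pocket. Afterwards red was still visible behind the flap.
- **Flap:** its edge measured vertical to about 0.015 rad and flush with the case.
- **Stand:** it stands upright with all three cells open and had shifted only about 2 mm when I measured it after the second bung.
- **Robot:** the gripper was open and touching nothing.

**Open points:**
- **Gap by the roof:** from above, about 8 mm shows between the flap and the roof edge. I took it as the roof being set back by design, since the flap edge measured vertical and the push met a firm stop.
- **Force while opening:** about 47 N per axis (roughly 66 N in all) built up at the wrist as I pulled the flap open, which is under the 120 N limit.
- **Oil bottle:** I last saw it standing just before picking up bung_d. I did not look at it again, but no later reading showed a collision.

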